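# Tip a tray of finds into its carton

## Robot

A 7-joint arm with a two-finger parallel gripper is mounted at the origin on the work surface. World frame = base frame: x ahead of the robot, y to its left, z up, the work surface at z = 0. Lengths are in m, angles in rad, forces in N, time in s.
With the tool pointing down it reaches from about 0.4 to 0.75 m from the base axis. Payload 19.5 kg.
Tool frame: the origin (TCP) lies midway between the tips of the shut fingers; the grasp point (between the pads) lies 19 mm behind it; z points along the fingers, y is the line along which they close (so a half turn about z gives the same grasp; the last joint's range is limited). The gripper opens to 85 mm and grips with 20 to 120 N. Pads are 22 mm wide; open, the fingers measure 114 mm over their backs; the gripper's body (76 mm by 85 mm) begins 54 mm behind the grasp point. The pads swing forward as they close: fully open they stand 13 mm farther back than shut.
Start: joints at [-1.318, 0.707, -0.028, 1.485, 0.022, 0.951, -0.075], TCP at [0.167, 0.55, 0.231] pointing down, gripper open.
Joint ranges: [-2.71, 2.71], [-0.32, 2.16], [-1.57, 1.52], [0, 2.45], [-1.46, 4.6], [0, 2.02], [-2.83, 2.83]. Speed limits (rad/s): [1.89, 1.89, 2.57, 2.57, 3.01, 3.01, 3.01].

## Interface

Orientations are given as a unit quaternion [x, y, z, w].
In Python, from plant import manip, optics, job gives the robot as it stands.
- The arm moves only by the shell command python3 -m pendant 'ROWS' [FORCE]. ROWS is JSON, a list of rows, each an object of numbers: "dx", "dy", "dz": the shift along the world's x, y, z in cm; "ax", "ay", "az": the turn, a rotation vector about the world's x, y, z in rad; "claw": the opening, from 0 (shut) to 1 (fully open). A call has 1 to 8 rows; each row shifts and turns the commanded pose from where the row before left it; what a row does not reach is not made up. A row lasts 1/8 s, in which the tool goes at most 62.5 mm and 10.7 degrees, less where a joint would pass 70% of its speed; a pose out of reach is approached as far as the arm can. A call with a gripper value outside its range is refused whole. The fingers move at their own pace and stop on an object; FORCE is the grip in N (left out, the last holds). Time passes only in rows, so rows that do not move let the fingers close. It gives the time, the measured TCP pose, the force, the opening and the grip force at its end, in the units of the state.
- manip.read_state(): the state, without advancing time (a new reading comes with each control period).
- optics.get_image(name): name is "side" or "top"; returns a dict with "pixels" (420x560x3 uint8, red, green, blue), "fovy" (degrees; the focal length in pixels is half the picture's height over the tangent of half this angle, whatever the lens; pixels are square), "cx", "cy" (the principal point, pixels), "k1" (the pictures are not rectified: a ray, as slopes to the right and down, at radius r is drawn at 1 + k1 r^2 times it, then the intrinsics apply), "pose" (4x4, takes a point from camera to world coordinates). Camera axes: x right, y up, looking along -z (the intrinsics and any distortion apply to the point x, -y, -z); pixel columns grow to the right and rows downward; lengths in m; the calibration is good to about 2 mm. A picture is of the moment at which its call begins. There is no depth.
- job.close_job(): hands the job in; it is judged then, once.
The state is a dict: "time_s": time; "joint_positions": joint angles; "qvel": joint speeds; "joint_torque": joint torques, N m; "position": TCP position; "tcp_rot": TCP orientation; "wrist_force": force on the tool from outside, world axes, zero at the start; "wrist_torque": the same for the moment, N m; "finger_gap": opening from 0.0 (shut) to 1.0 (fully open); "grip_force": force on a finger pad.
Only numpy, scipy, OpenCV 4.12 (cv2) and the standard library are available. Lean on these libraries where they do the work, as an engineer would, in place of code of your own. Each camera call takes 0.05 s, during which the arm holds its last target. There are 200 camera calls.

## Task

Push the open carton up squarely against the front board of the tipping stand, without ramming it. Then tip the hinged tray by raising its lip so that all five finds slide over the pouring edge into the carton, and lower the tray gently back to level without letting it drop; the carton stays at the stand and everything else on the bench is left alone.

Things in the scene. Friction and masses are not known exactly. Their poses are not given: they have to be found in the camera images.
- stand: Plywood tipping stand, fixed. Origin on the bench below the middle of the tray's hinge line; +x level towards the tray's lifting end, -x to the pouring end where the carton belongs, y along the hinge, z up. Front board 230 wide, 108 high, outer face at x = -12 mm. Side boards at y = +/-85 mm reach to x = 120 mm; beyond that the space under the tray is open down to the bench.
- stand_face (a point): Middle of the outer face of the stand's front board, 40 mm above the bench; axes as the stand's.
- tray (a joint): Tilt of the grey sheet-metal tray (about 0.45 kg), rad: 0 = level, at rest on a stop; grows as the lifting end is raised, up to a stop at 1.15. Plain free hinge: let go, the tray falls back. The finds start to slide somewhere between 0.4 and 0.9 rad; how steep it must be is not known beforehand.
- tray_hinge (a point): Middle of the hinge line, on the tray's underside, 122 mm above the bench. Tray axes, when level as the stand's. The flat floor, 6 thick, 172 wide, runs from x = -35 mm (open pouring edge, no wall, overhangs the front board) to x = +215 mm (end of the lip). Walls 6 thick, rising 35 above the floor, along both sides and across the lifting end, whose outer face is at x = 190 mm.
- tray_lip (a point): Middle of the outer edge, on the underside, of the tray's lip: a bare flat strip of the floor, 25 mm wide beyond the end wall, 6 thick, 172 long, free underneath. 215 mm from the hinge line; 122 mm above the bench when level. Axes as the tray's.
- carton: Open empty cardboard carton, loose, 200 (x) by 230 (y) by 85 mm high, walls 6, about 0.4 kg; slides on the bench under a few newtons. Origin under its centre; its +x wall belongs against the stand's front board. At the start it stands 50 to 120 mm off, slightly askew. The tray's pouring edge passes over its rim when it is home.
- carton_near (a point): Middle of the outer face of the carton's +x wall (towards the stand), 40 mm above the bench; axes as the carton's.
- sherd: Curved terracotta potsherd, 66 x 46 x 18 mm, one of the five finds lying loose in the tray at the start. Origin at its middle, x along its length.
- rimsherd: Terracotta rim sherd, L section, 62 x 37 x 24 mm, one of the five finds lying loose in the tray at the start. Origin at its middle, x along its length.
- whetstone: Grey stone block, 66 x 30 x 24 mm, one of the five finds lying loose in the tray at the start. Origin at its middle, x along its length.
- tile: Brick tile fragment with a nib, 60 x 36 x 24 mm, one of the five finds lying loose in the tray at the start. Origin at its middle, x along its length.
- core: Pale stone core, stepped lump, 63 x 42 x 30 mm, one of the five finds lying loose in the tray at the start. Origin at its middle, x along its length.
- notebook: Green notebook lying on the bench beyond the tray's lifting end, 150 x 210 x 16 mm; bystander, loose: leave alone. Origin under its centre.
- lens: Round hand lens with a bar handle along its -x, 10 mm high, lens 72 mm across, 154 mm long in all; origin under the lens; bystander, loose: leave alone.
- gluejar: Closed jar, 56 mm across, 85 mm high; bystander, loose: leave alone. Origin under its centre.
- binder: Black binder lying flat, 250 x 290 x 55 mm; bystander, loose: leave alone. Origin under its centre.
Mind the look-alikes: they are no part of the job. What is shaped like the core but blue is not meant.

How it is judged:
On the way, in this order (a step that is already met when the one before it is completed fails the run):
1. the carton stands squarely against the stand's front board (within 4 mm and 0.04 rad, centred within 35 mm), tray still level (x of carton_near in the frame of stand_face between -0.004 and 0.01 m and y of carton_near in the frame of stand_face between -0.035 and 0.035 m and angle between the x axis of carton and the x axis of stand, either way round below 0.04 rad and value of joint tray below 0.1 rad), for 0.2 s.
2. the tray is tipped past 0.4 rad with the carton in place (value of joint tray above 0.4 rad and x of carton_near in the frame of stand_face between -0.025 and 0.01 m and y of carton_near in the frame of stand_face between -0.04 and 0.04 m and angle between the x axis of carton and the x axis of stand, either way round below 0.12 rad), for 0.1 s.
At the end, for the whole second after the job is handed in: All five finds lie at rest inside the carton (none above its rim by its middle), the carton stands flat and still at the stand (within 20 mm and 0.12 rad, centred within 40 mm), and the tray is back level (below 0.03 rad) (x of sherd in the frame of carton between -0.1 and 0.1 m and y of sherd in the frame of carton between -0.115 and 0.115 m and z of sherd in the frame of carton between 0 and 0.085 m and x of rimsherd in the frame of carton between -0.1 and 0.1 m and y of rimsherd in the frame of carton between -0.115 and 0.115 m and z of rimsherd in the frame of carton between 0 and 0.085 m and x of whetstone in the frame of carton between -0.1 and 0.1 m and y of whetstone in the frame of carton between -0.115 and 0.115 m and z of whetstone in the frame of carton between 0 and 0.085 m and x of tile in the frame of carton between -0.1 and 0.1 m and y of tile in the frame of carton between -0.115 and 0.115 m and z of tile in the frame of carton between 0 and 0.085 m and x of core in the frame of carton between -0.1 and 0.1 m and y of core in the frame of carton between -0.115 and 0.115 m and z of core in the frame of carton between 0 and 0.085 m and x of carton_near in the frame of stand_face between -0.02 and 0.01 m and y of carton_near in the frame of stand_face between -0.04 and 0.04 m and angle between the x axis of carton and the x axis of stand, either way round below 0.12 rad and value of joint tray below 0.03 rad and linear speed of carton below 0.02 m/s and angle between carton's own z axis and vertical below 0.05 rad and height (world z) of carton below 0.005 m and linear speed of each of sherd, rimsherd, whetstone, tile, core below 0.03 m/s); the robot touches nothing.
It fails at once if the carton is rammed against the stand (over 35 N) (contact force between carton and stand above 35 N).
It fails at once if the tray drops (falls faster than 2.5 rad/s) (velocity of joint tray below -2.5 rad/s).
It fails at once if a bystander is moved by more than 25 mm (distance of any of notebook, lens, gluejar, binder from where it was at the start of the episode above 0.025 m).
It also fails if it takes over 64 s, if anything falls off the work surface, if the arm or the gripper's body presses on something with over 40 N, if the wrist force passes 120 N, or if a joint passes its speed limit or range.

## Working session

There is one attempt and no reset: what is moved stays moved. The work goes in short steps, Python scripts to look and compute and a shell command to move; the robot and the scene stay as the last step left them, time stands still between calls to the robot, and variables do not carry over. Pictures are saved under pics/ and viewed, at most 10 in all, crops included, and the job is handed in when it is done.

```bash
ls; mkdir -p pics; cat > h.py <<'E'
import numpy as np, cv2
from plant import manip, optics, job
def grab(n,f):
    d=optics.get_image(n); cv2.imwrite(f,d['pixels'][:,:,::-1]); np.savez(f+'.npz',**d); return d
def load(f): return {k:v for k,v in np.load(f+'.npz').items()}
def K(d):
    fl=210/np.tan(np.radians(float(d['fovy']))/2)
    return np.array([[fl,0,float(d['cx'])],[0,fl,float(d['cy'])],[0,0,1]])
def ray(d,px):
    p=cv2.undistortPoints(np.array(px,float).reshape(-1,1,2),K(d),np.array([float(d['k1']),0,0,0,0]),None,None,None).reshape(-1,2) if 0 else cv2.undistortPoints(np.array(px,float).reshape(-1,1,2),K(d),np.array([float(d['k1']),0,0,0])).reshape(-1,2)
    T=d['pose']; v=np.c_[p[:,0],-p[:,1],-np.ones(len(p))]@T[:3,:3].T
    return T[:3,3],v
def onz(d,px,z):
    o,v=ray(d,px); z=np.broadcast_to(z,len(v)); return o+v*((z-o[2])/v[:,2])[:,None]
def proj(d,P):
    T=d['pose']; q=(np.array(P,float).reshape(-1,3)-T[:3,3])@T[:3,:3]; q=q*[1,-1,-1]
    return cv2.projectPoints(q,np.zeros(3),np.zeros(3),K(d),np.array([float(d['k1']),0,0,0]))[0].reshape(-1,2)
E
python3 - <<'E'
from h import *
for n in('top','side'):
    d=grab(n,f'pics/{n}0.png'); print(n,d['fovy'],d['cx'],d['cy'],d['k1'],d['pose'].round(3).tolist())
print(manip.read_state())
E
```

```text
pics
top 47.57478612184639 277.17012869664086 219.33817488717222 0.029714271067947818 [[-0.009, 0.984, -0.178, 0.329], [-1.0, -0.009, 0.003, -0.071], [0.001, 0.178, 0.984, 1.406], [0.0, 0.0, 0.0, 1.0]]
side 46.49287731340032 283.60717737492377 213.26387324340664 -0.10923762874578545 [[0.988, 0.099, -0.116, 0.379], [-0.151, 0.727, -0.67, -1.059], [0.018, 0.679, 0.734, 1.182], [0.0, 0.0, 0.0, 1.0]]
{'time_s': 0.1, 'joint_positions': array([-1.31771555,  0.70702216, -0.02761257,  1.48494777,  0.02200474,
        0.95089798, -0.07550975]), 'qvel': array([ 8.59015433e-05,  6.54145766e-04, -2.12705493e-03, -3.35330155e-03,
        6.31150309e-04,  4.94223546e-04, -6.13965598e-04]), 'joint_torque': array([ 1.82659165e-03, -8.84286261e+01,  1.23678010e+00, -2.36446685e+01,
        1.70708267e-02,  5.23735886e-03,  6.76378386e-05]), 'position': array([0.16698956, 0.54997294, 0.23088599]), 'tcp_rot': array([ 1.46862829e-01,  9.89156748e-01, -4.83350099e-04, -5.35999457e-05]), 'wrist_force': array([-0.07514717, -0.56238461, -1.40555302]), 'wrist_torque': array([ 0.06670137, -0.00014809,  0.01233191]), 'grip_force': 0.0, 'finger_gap': 0.9952789471614739}
```

View pics/top0.png

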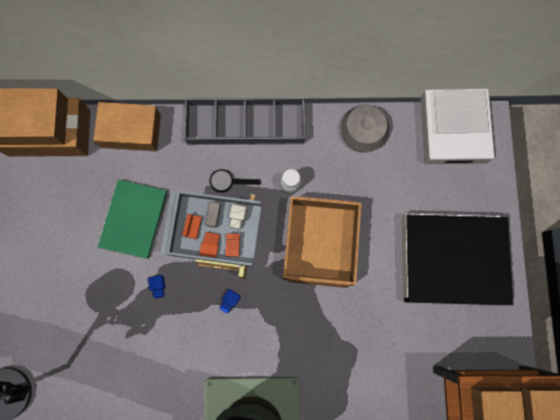

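View pics/side0.png

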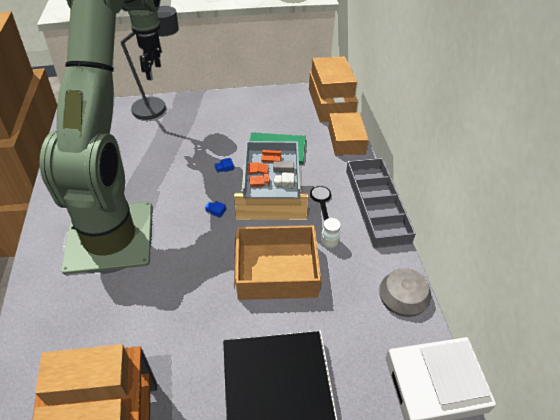

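The top view shows the tray at about px (215,228), with its lip to the left (world +y). The carton is at about (322,241), with the jar at (290,180), the lens at (221,180), the notebook at (133,218) and blue decoys at (157,286) and (230,300). I'll enlarge it to pick corners.

```bash
python3 - <<'E'
from h import *
i=cv2.imread('pics/top0.png')[165:305,150:370]
cv2.imwrite('pics/c1.png',cv2.resize(i,None,fx=3.6,fy=3.6,interpolation=cv2.INTER_CUBIC))
i=cv2.imread('pics/side0.png')[125:305,200:360]
cv2.imwrite('pics/c2.png',cv2.resize(i,None,fx=3.3,fy=3.3,interpolation=cv2.INTER_CUBIC))
E
```

```text
(no output)
```

View pics/c1.png

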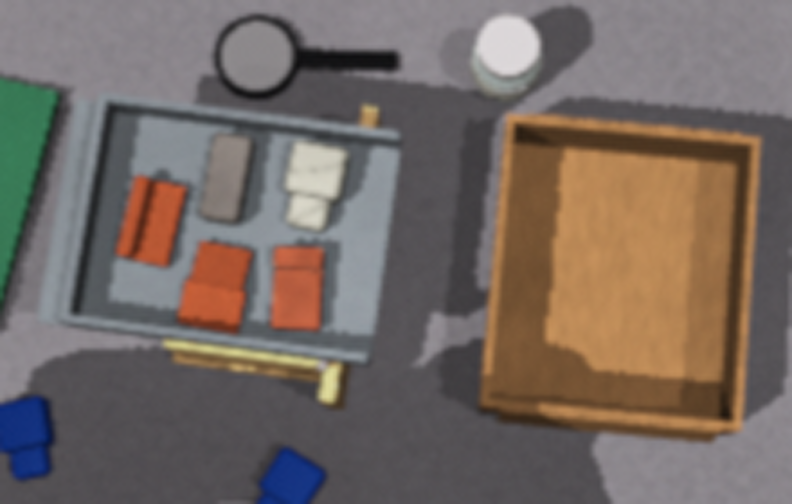

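View pics/c2.png

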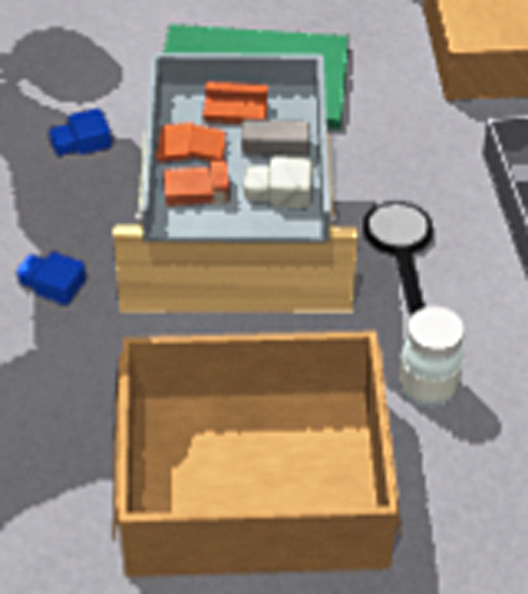

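```bash
python3 - <<'E'
from h import *
t=load('pics/top0.png'); s=load('pics/side0.png')
T=lambda L:(np.array(L,float)+.5)/3.6-.5+[150,165]
S=lambda L:(np.array(L,float)+.5)/3.3-.5+[200,125]
def rep(n,P):
    P=P[:,:2]; print(n,P.round(4).tolist(),'c',P.mean(0).round(4))
    e=np.roll(P,-1,0)-P; print('   len',np.linalg.norm(e,axis=1).round(4),'ang',np.degrees(np.arctan2(e[:,1],e[:,0])).round(1))
rep('carton top',onz(t,T([(506,114),(761,137),(740,430),(481,408)]),.085))
rep('carton side',onz(s,S([(122,340),(382,334),(399,519),(119,519)]),.085))
rep('tray top',onz(t,T([(100,99),(400,132),(366,362),(64,322)]),[.163]*4))
rep('lip',onz(t,T([(80,95),(42,318)]),[.128]*2))
rep('board side top',onz(s,S([(115,230),(356,230)]),.108))
rep('board side bot',onz(s,S([(119,306),(354,311)]),0))
rep('board top ends',onz(t,T([(379,107),(342,404)]),.108))
rep('jar/lens/lens handle end',onz(t,T([(508,42),(257,56),(398,60)]),[.085,.01,.01]))
rep('notebook',onz(t,T([(62,90),(2,320)]),.016))
rep('notebook all',onz(t,[(118,180),(167,190),(150,258),(99,247)],.016))
E
```

```text
carton top [[0.6334, -0.1125], [0.6131, -0.3129], [0.3847, -0.2876], [0.403, -0.0902]] c [ 0.5085 -0.2008]
   len [0.2014 0.2298 0.1982 0.2315] ang [-95.8 173.7  84.7  -5.5]
carton side [[0.4047, -0.0963], [0.6386, -0.1211], [0.6131, -0.3224], [0.3851, -0.2904]] c [ 0.5104 -0.2076]
   len [0.2352 0.2029 0.2302 0.1951] ang [ -6.1 -97.2 172.   84.2]
tray top [[0.6294, 0.1914], [0.6024, -0.0313], [0.4324, -0.0062], [0.4634, 0.2127]] c [0.5319 0.0916]
   len [0.2243 0.1719 0.2211 0.1673] ang [-96.9 171.6  81.9  -7.3]
lip [[0.6411, 0.2141], [0.4704, 0.2372]] c [0.5557 0.2256]
   len [0.1722 0.1722] ang [172.3  -7.7]
board side top [[0.4096, 0.0213], [0.6344, -0.0092]] c [0.522 0.006]
   len [0.2268 0.2268] ang [ -7.7 172.3]
board side bot [[0.4077, 0.0232], [0.6371, -0.0149]] c [0.5224 0.0042]
   len [0.2326 0.2326] ang [ -9.4 170.6]
board top ends [[0.6345, -0.0133], [0.4056, 0.0147]] c [0.5201 0.0007]
   len [0.2306 0.2306] ang [173.  -7.]
jar/lens/lens handle end [[0.6921, -0.1149], [0.7024, 0.0933], [0.6979, -0.0249]] c [ 0.6975 -0.0155]
   len [0.2085 0.1183 0.0902] ang [ 87.2 -92.1 -93.7]
notebook [[0.6729, 0.2541], [0.4815, 0.2964]] c [0.5772 0.2753]
   len [0.196 0.196] ang [167.5 -12.5]
notebook all [[0.7037, 0.4009], [0.6717, 0.2537], [0.4684, 0.2965], [0.5022, 0.4459]] c [0.5865 0.3492]
   len [0.1506 0.2078 0.1531 0.2065] ang [-102.2  168.1   77.3  -12.6]
```

The corner views agree to a few mm. In the stand frame, world heading +x is about 82.4°, the hinge is near (0.525, 0.014), and the carton gap is about 107 mm. The carton is askew by about 0.03 rad and off centre by about 11 mm. Next I move round behind the carton.

```bash
python3 -m pendant '[{"dx":4,"dy":-2.9,"az":-0.06},{"dx":4,"dy":-2.9,"az":-0.06},{"dx":4,"dy":-2.9,"az":-0.06},{"dx":4,"dy":-2.9,"az":-0.06},{"dx":4,"dy":-2.9,"az":-0.06},{"dx":4,"dy":-2.9,"az":-0.06},{"dx":4,"dy":-2.9,"az":-0.06}]'
python3 -m pendant '[{"dx":1.4,"dy":-4.4,"az":-0.06},{"dx":1.4,"dy":-4.4,"az":-0.06},{"dx":1.4,"dy":-4.4,"az":-0.06},{"dx":1.4,"dy":-4.4,"az":-0.06},{"dx":1.4,"dy":-4.4,"az":-0.06},{"dx":1.4,"dy":-4.4,"az":-0.06},{"dx":1.4,"dy":-4.4,"az":-0.06},{"dx":1.4,"dy":-4.4,"az":-0.06}]'
python3 -m pendant '[{"dx":-0.7,"dy":-4.6,"az":-0.06},{"dx":-0.7,"dy":-4.6,"az":-0.06},{"dx":-0.7,"dy":-4.6,"az":-0.06},{"dx":-0.7,"dy":-4.6,"az":-0.06},{"dx":-0.7,"dy":-4.6,"az":-0.06},{"dx":-0.7,"dy":-4.6,"az":-0.06},{"dx":-0.7,"dy":-4.6,"az":-0.06},{}]'
python3 -c "
from h import *
from scipy.spatial.transform import Rotation as R
s=manip.read_state(); print(R.from_quat(s['tcp_rot']).as_matrix().round(3), s['joint_positions'])"
```

```text
[[-0.957  0.291 -0.   ]
 [ 0.291  0.957 -0.001]
 [-0.    -0.001 -1.   ]] [-1.31771555  0.70702216 -0.02761257  1.48494777  0.02200474  0.95089798
 -0.07550975]$[0]: bad value
$[0]: bad value
$[0]: bad value
```

```bash
python3 -m pendant '[{"dx":4,"dy":-2.9,"dz":0,"ax":0,"ay":0,"az":-0.06,"claw":1}]'; python3 -m pendant '[{"dx":4,"dy":-2.9,"az":-0.06,"claw":1}]'
```

```text
time_s: 0.22
position: [0.205, 0.5221, 0.2307]
tcp_rot: [0.175, 0.985, -0.0, -0.001]
wrist_force: [1.2, -0.4, -0.8]
finger_gap: 1.001
grip_force: 0.0$[0]: bad value
```

All fields are required in each row.

```bash
python3 -m pendant '[{"dx":4,"dy":-2.9,"dz":0,"ax":0,"ay":0,"az":-0.06,"claw":1},{"dx":4,"dy":-2.9,"dz":0,"ax":0,"ay":0,"az":-0.06,"claw":1},{"dx":4,"dy":-2.9,"dz":0,"ax":0,"ay":0,"az":-0.06,"claw":1},{"dx":4,"dy":-2.9,"dz":0,"ax":0,"ay":0,"az":-0.06,"claw":1},{"dx":4,"dy":-2.9,"dz":0,"ax":0,"ay":0,"az":-0.06,"claw":1},{"dx":4,"dy":-2.9,"dz":0,"ax":0,"ay":0,"az":-0.06,"claw":1}]'
python3 -m pendant '[{"dx":1.4,"dy":-4.4,"dz":0,"ax":0,"ay":0,"az":-0.06,"claw":1},{"dx":1.4,"dy":-4.4,"dz":0,"ax":0,"ay":0,"az":-0.06,"claw":1},{"dx":1.4,"dy":-4.4,"dz":0,"ax":0,"ay":0,"az":-0.06,"claw":1},{"dx":1.4,"dy":-4.4,"dz":0,"ax":0,"ay":0,"az":-0.06,"claw":1},{"dx":1.4,"dy":-4.4,"dz":0,"ax":0,"ay":0,"az":-0.06,"claw":1},{"dx":1.4,"dy":-4.4,"dz":0,"ax":0,"ay":0,"az":-0.06,"claw":1},{"dx":1.4,"dy":-4.4,"dz":0,"ax":0,"ay":0,"az":-0.06,"claw":1},{"dx":1.4,"dy":-4.4,"dz":0,"ax":0,"ay":0,"az":-0.06,"claw":1}]'
python3 -m pendant '[{"dx":-0.7,"dy":-4.6,"dz":0,"ax":0,"ay":0,"az":-0.06,"claw":1},{"dx":-0.7,"dy":-4.6,"dz":0,"ax":0,"ay":0,"az":-0.06,"claw":1},{"dx":-0.7,"dy":-4.6,"dz":0,"ax":0,"ay":0,"az":-0.06,"claw":1},{"dx":-0.7,"dy":-4.6,"dz":0,"ax":0,"ay":0,"az":-0.06,"claw":1},{"dx":-0.7,"dy":-4.6,"dz":0,"ax":0,"ay":0,"az":-0.06,"claw":1},{"dx":-0.7,"dy":-4.6,"dz":0,"ax":0,"ay":0,"az":-0.06,"claw":1},{"dx":-0.7,"dy":-4.6,"dz":0,"ax":0,"ay":0,"az":-0.06,"claw":1},{"dx":-0.7,"dy":-4.6,"dz":0,"ax":0,"ay":0,"az":-0.06,"claw":1}]'
python3 -c "
from h import *
from scipy.spatial.transform import Rotation as R
s=manip.read_state(); print(R.from_quat(s['tcp_rot']).as_matrix().round(3), s['joint_positions'])"
```

```text
time_s: 0.98
position: [0.4482, 0.346, 0.2311]
tcp_rot: [0.351, 0.936, -0.0, -0.0]
wrist_force: [0.7, 0.3, 0.5]
finger_gap: 0.995
grip_force: 0.0
time_s: 1.98
position: [0.5593, -0.0063, 0.2311]
tcp_rot: [0.563, 0.826, -0.0, -0.0]
wrist_force: [0.3, 0.1, -0.6]
finger_gap: 1.0
grip_force: 0.0
time_s: 2.98
position: [0.5026, -0.3742, 0.2311]
tcp_rot: [0.744, 0.669, 0.0, -0.0]
wrist_force: [-0.1, 0.3, -0.0]
finger_gap: 0.999
grip_force: 0.0
[[ 0.106  0.994 -0.   ]
 [ 0.994 -0.106  0.   ]
 [ 0.    -0.    -1.   ]] [ 0.49639237  0.80373261  0.21120646  1.27908924 -0.17240134  1.07678468
  0.62069581]
```

```bash
python3 -m pendant '[{"dx":-0.6,"dy":0,"dz":-5,"ax":0,"ay":0,"az":-0.026,"claw":1},{"dx":-0.6,"dy":0,"dz":-5,"ax":0,"ay":0,"az":0,"claw":1},{"dx":0,"dy":0,"dz":-5,"ax":0,"ay":0,"az":0,"claw":1},{"dx":0,"dy":0,"dz":-5,"ax":0,"ay":0,"az":0,"claw":1},{"dx":0.26,"dy":2,"dz":0,"ax":0,"ay":0,"az":0,"claw":1},{"dx":0.2,"dy":1.5,"dz":0,"ax":0,"ay":0,"az":0,"claw":1},{"dx":0.13,"dy":1,"dz":0,"ax":0,"ay":0,"az":0,"claw":1}]'
python3 -m pendant '[{"dx":0.13,"dy":1,"dz":0,"ax":0,"ay":0,"az":0,"claw":1},{"dx":0.13,"dy":1,"dz":0,"ax":0,"ay":0,"az":0,"claw":1},{"dx":0.13,"dy":1,"dz":0,"ax":0,"ay":0,"az":0,"claw":1}]'
python3 -m pendant '[{"dx":0.13,"dy":1,"dz":0,"ax":0,"ay":0,"az":0,"claw":1},{"dx":0.13,"dy":1,"dz":0,"ax":0,"ay":0,"az":0,"claw":1},{"dx":0.13,"dy":1,"dz":0,"ax":0,"ay":0,"az":0,"claw":1}]'
python3 - <<'E'
from h import *
d=grab('side','pics/side1.png'); i=cv2.imread('pics/side1.png')[100:350,170:400]
cv2.imwrite('pics/c3.png',cv2.resize(i,None,fx=2.4,fy=2.4,interpolation=cv2.INTER_CUBIC))
E
```

```text
time_s: 3.85
position: [0.4975, -0.3271, 0.0318]
tcp_rot: [0.751, 0.66, 0.0, 0.0]
wrist_force: [-0.7, -1.1, 1.1]
finger_gap: 0.999
grip_force: 0.0
time_s: 4.22
position: [0.5009, -0.2977, 0.0315]
tcp_rot: [0.752, 0.66, -0.0, 0.0]
wrist_force: [-0.5, -3.9, 1.3]
finger_gap: 0.997
grip_force: 0.0
time_s: 4.6
position: [0.5048, -0.2672, 0.0313]
tcp_rot: [0.752, 0.66, -0.0, -0.0]
wrist_force: [-0.6, -3.3, 1.0]
finger_gap: 0.999
grip_force: 0.0
```

View pics/c3.png

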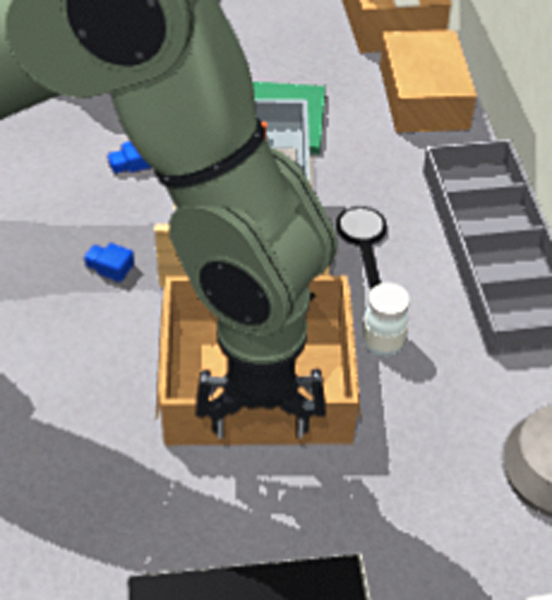

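The carton is being pushed evenly at about 3–4 N, with both finger backs on the wall near crop px (220,420) and (303,420). I'll slow down near the stand.

```bash
python3 -m pendant '[{"dx":0.13,"dy":1,"dz":0,"ax":0,"ay":0,"az":0,"claw":1},{"dx":0.13,"dy":1,"dz":0,"ax":0,"ay":0,"az":0,"claw":1},{"dx":0.13,"dy":1,"dz":0,"ax":0,"ay":0,"az":0,"claw":1},{"dx":0.08,"dy":0.6,"dz":0,"ax":0,"ay":0,"az":0,"claw":1},{"dx":0.04,"dy":0.3,"dz":0,"ax":0,"ay":0,"az":0,"claw":1}]'
python3 -m pendant '[{"dx":0.04,"dy":0.3,"dz":0,"ax":0,"ay":0,"az":0,"claw":1},{"dx":0.03,"dy":0.2,"dz":0,"ax":0,"ay":0,"az":0,"claw":1}]'|sed -n '2p;4p'
python3 -m pendant '[{"dx":0.03,"dy":0.2,"dz":0,"ax":0,"ay":0,"az":0,"claw":1}]'|sed -n '2p;4p'
python3 -m pendant '[{"dx":0.03,"dy":0.2,"dz":0,"ax":0,"ay":0,"az":0,"claw":1}]'|sed -n '2p;4p'
```

```text
time_s: 5.28
position: [0.5099, -0.2284, 0.0312]
tcp_rot: [0.751, 0.66, -0.0, -0.0]
wrist_force: [-0.5, -3.0, -0.4]
finger_gap: 1.003
grip_force: 0.0
position: [0.5105, -0.2238, 0.0313]
wrist_force: [-0.6, -2.5, -0.5]
position: [0.5108, -0.2218, 0.0313]
wrist_force: [-0.1, -2.2, 0.1]
position: [0.5111, -0.2197, 0.0312]
wrist_force: [-0.3, -2.0, -0.8]
```

```bash
python3 - <<'E'
from h import *
d=grab('top','pics/top2.png'); i=cv2.imread('pics/top2.png')[165:305,150:370]
cv2.imwrite('pics/c4.png',cv2.resize(i,None,fx=3.6,fy=3.6,interpolation=cv2.INTER_CUBIC))
E
```

```text
(no output)
```

View pics/c4.png

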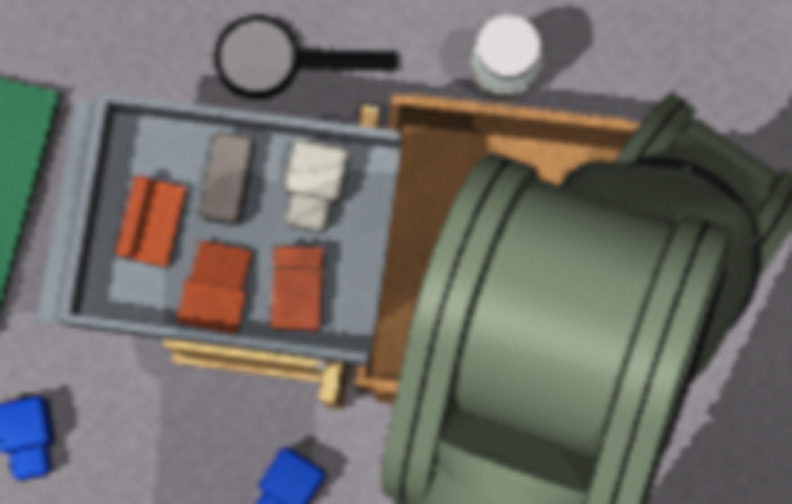

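The carton rim corner is at about (392,98) and the board edge at about (378,107), so roughly 10 mm is left. I'll continue in small steps.

```bash
for i in 1; do
python3 -m pendant '[{"dx":0.03,"dy":0.2,"dz":0,"ax":0,"ay":0,"az":0,"claw":1},{"dx":0.03,"dy":0.2,"dz":0,"ax":0,"ay":0,"az":0,"claw":1}]'|sed -n '2p;4p'
python3 -m pendant '[{"dx":0.03,"dy":0.2,"dz":0,"ax":0,"ay":0,"az":0,"claw":1}]'|sed -n '2p;4p'; done
```

```text
position: [0.5118, -0.2157, 0.0313]
wrist_force: [-0.1, -2.6, -0.7]
position: [0.5121, -0.2137, 0.0313]
wrist_force: [-1.5, -0.9, -0.5]
```

```bash
python3 -m pendant '[{"dx":0.01,"dy":0.1,"dz":0,"ax":0,"ay":0,"az":0,"claw":1}]'|sed -n '2p;4p'
```

```text
position: [0.5122, -0.2127, 0.0313]
wrist_force: [-0.3, -2.7, -0.2]
```

```bash
python3 -m pendant '[{"dx":0.01,"dy":0.1,"dz":0,"ax":0,"ay":0,"az":0,"claw":1}]'|sed -n '2p;4p'
```

```text
position: [0.5122, -0.2118, 0.0313]
wrist_force: [0.2, -1.8, -1.2]
```

```bash
python3 -m pendant '[{"dx":0.01,"dy":0.1,"dz":0,"ax":0,"ay":0,"az":0,"claw":1}]'|sed -n '2p;4p'
```

```text
position: [0.5123, -0.2109, 0.0313]
wrist_force: [-2.4, -6.2, -0.6]
```

```bash
python3 -m pendant '[{"dx":0.01,"dy":0.1,"dz":0,"ax":0,"ay":0,"az":0,"claw":1}]'|sed -n '2p;4p'
```

```text
position: [0.5121, -0.2107, 0.0313]
wrist_force: [-5.1, -10.1, -0.6]
```

```bash
python3 -m pendant '[{"dx":0.01,"dy":0.1,"dz":0,"ax":0,"ay":0,"az":0,"claw":1}]'|sed -n '2p;4p'
```

```text
position: [0.5118, -0.2105, 0.0314]
wrist_force: [-6.1, -13.7, 0.7]
```

```bash
python3 -m pendant '[{"dx":0.01,"dy":0.1,"dz":0,"ax":0,"ay":0,"az":0,"claw":1}]'|sed -n '2p;4p'
```

```text
position: [0.5116, -0.2102, 0.0314]
wrist_force: [-9.2, -18.5, 1.0]
```

```bash
python3 - <<'E'
from h import *
s=manip.read_state(); print(s['wrist_force'],s['wrist_torque'])
d=grab('top','pics/top3.png'); e=grab('side','pics/side3.png')
a=cv2.resize(cv2.imread('pics/top3.png')[180:290,230:330],None,fx=4,fy=4,interpolation=cv2.INTER_CUBIC)
b=cv2.resize(cv2.imread('pics/side3.png')[170:290,225:325],None,fx=4,fy=4,interpolation=cv2.INTER_CUBIC)[:440]
cv2.imwrite('pics/c5.png',np.hstack([a,b]))
E
```

```text
[ -9.16573676 -18.50800352   1.04757546] [-3.17903496  1.37538306 -0.39657911]
```

View pics/c5.png

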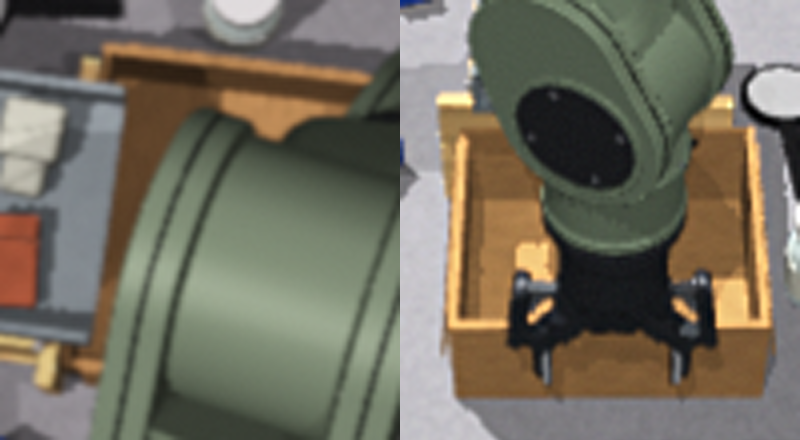

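The carton looks flush at both ends of the board, at about (105,50) and (75,378) in the left crop. I'll retreat, then measure its squareness.

```bash
python3 -m pendant '[{"dx":-0.03,"dy":-0.3,"dz":0,"ax":0,"ay":0,"az":0,"claw":1},{"dx":-0.26,"dy":-2,"dz":0,"ax":0,"ay":0,"az":0,"claw":1},{"dx":-0.5,"dy":-4,"dz":0,"ax":0,"ay":0,"az":0,"claw":1},{"dx":-0.5,"dy":-4,"dz":2,"ax":0,"ay":0,"az":0,"claw":1},{"dx":0,"dy":0,"dz":5,"ax":0,"ay":0,"az":0,"claw":1},{"dx":0,"dy":0,"dz":5,"ax":0,"ay":0,"az":0,"claw":0},{"dx":0,"dy":0,"dz":5,"ax":0,"ay":0,"az":0,"claw":0},{"dx":0,"dy":0,"dz":5,"ax":0,"ay":0,"az":0,"claw":0}]'
python3 - <<'E'
from h import *
grab('top','pics/top4.png'); grab('side','pics/side4.png')
a=cv2.resize(cv2.imread('pics/top4.png')[175:295,230:340],None,fx=3.6,fy=3.6,interpolation=cv2.INTER_CUBIC)
b=cv2.resize(cv2.imread('pics/side4.png')[170:290,225:335],None,fx=3.6,fy=3.6,interpolation=cv2.INTER_CUBIC)
cv2.imwrite('pics/c6.png',np.hstack([a,b]))
E
```

```text
time_s: 8.05
position: [0.4991, -0.3119, 0.2532]
tcp_rot: [0.752, 0.659, -0.0, 0.0]
wrist_force: [1.2, 0.4, 0.1]
finger_gap: 0.376
grip_force: 0.0
```

View pics/c6.png

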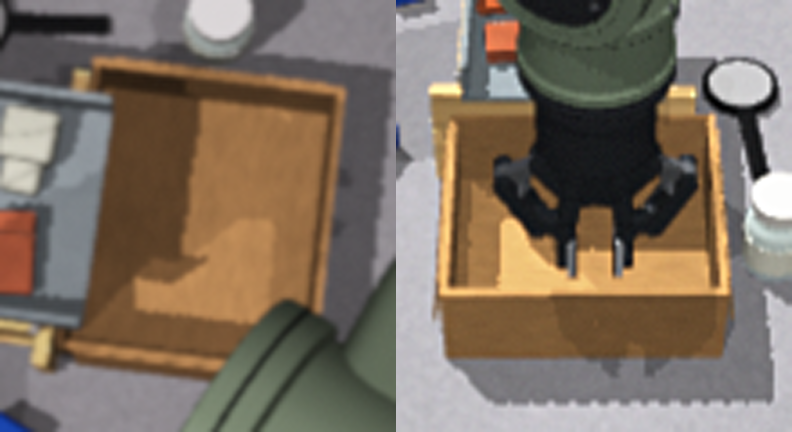

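```bash
python3 - <<'E'
from h import *
t=load('pics/top4.png'); s=load('pics/side4.png')
P=onz(t,(np.array([(93,59),(346,88),(322,312),(66,345)])+.5)/3.6-.5+[230,175],.085)[:,:2]
Q=onz(s,(np.array([(437,296),(730,296),(717,114),(446,116)])-[396,0]+.5)/3.6-.5+[225,170],.085)[:,:2]
for A in(P,Q):
    e=np.roll(A,-1,0)-A; print(A.round(4).tolist(),np.linalg.norm(e,axis=1).round(3),np.degrees(np.arctan2(e[:,1],e[:,0])).round(1))
E
```

```text
[[0.6497, -0.0139], [0.6244, -0.2133], [0.448, -0.19], [0.4244, 0.007]] [0.201 0.178 0.198 0.226] [-97.2 172.5  96.8  -5.3]
[[0.395, -0.1872], [0.6251, -0.2191], [0.6537, -0.0197], [0.4199, 0.0096]] [0.232 0.201 0.236 0.198] [ -7.9  81.8 172.8 -97.2]
```

```bash
python3 - <<'E'
from h import *
t=load('pics/top0.png'); s=load('pics/side0.png')
print(onz(s,[(148,107),(128,42),(215,148)],0).round(3), onz(t,[(10,390),(110,290)],0).round(3))
# triangulate lamp head guess: rays
print('proj TCP start',proj(t,[[.167,.55,.231]]),proj(s,[[.167,.55,.231]]))
o1,v1=ray(s,[(168,20)]);o2,v2=ray(t,[(10,390)])
A=np.c_[v1[0],-v2[0]];k=np.linalg.lstsq(A,o2-o1,rcond=None)[0];print(o1+k[0]*v1[0],o2+k[1]*v2[0])
E
```

```text
[[ 0.097  0.693  0.   ]
 [-0.03   1.283  0.   ]
 [ 0.36   0.386  0.   ]] [[0.107 0.672 0.   ]
 [0.378 0.413 0.   ]]
proj TCP start [[ 11.01995626 379.27013114]] [[154.56541693  75.28113124]]
[0.25732433 0.39878596 0.50839767] [0.18865977 0.39781789 0.51871749]
```

```bash
python3 -m pendant '[{"dx":0.8,"dy":4.5,"dz":0,"ax":0,"ay":0,"az":0,"claw":0},{"dx":0.8,"dy":4.5,"dz":0,"ax":0,"ay":0,"az":0,"claw":0},{"dx":0.8,"dy":4.5,"dz":0,"ax":0,"ay":0,"az":0,"claw":0},{"dx":0.8,"dy":4.5,"dz":0,"ax":0,"ay":0,"az":0,"claw":0},{"dx":0.8,"dy":4.5,"dz":0,"ax":0,"ay":0,"az":0,"claw":0},{"dx":0.8,"dy":4.5,"dz":0,"ax":0,"ay":0,"az":0,"claw":0},{"dx":0.8,"dy":4.5,"dz":0,"ax":0,"ay":0,"az":0,"claw":0},{"dx":0.5,"dy":4.5,"dz":0,"ax":0,"ay":0,"az":0,"claw":0}]'
python3 -m pendant '[{"dx":0,"dy":4.5,"dz":0,"ax":0,"ay":0,"az":0,"claw":0},{"dx":0,"dy":4.5,"dz":0,"ax":0,"ay":0,"az":0,"claw":0},{"dx":0,"dy":4.5,"dz":0,"ax":0,"ay":0,"az":0,"claw":0},{"dx":0,"dy":4.5,"dz":0,"ax":0,"ay":0,"az":0,"claw":0},{"dx":0,"dy":4.5,"dz":0,"ax":0,"ay":0,"az":0,"claw":0},{"dx":0,"dy":4.5,"dz":0,"ax":0,"ay":0,"az":0,"claw":0}]'
```

```text
time_s: 9.15
position: [0.5611, 0.0497, 0.2512]
tcp_rot: [0.752, 0.659, -0.0, 0.0]
wrist_force: [1.4, -0.1, -0.4]
finger_gap: 0.002
grip_force: 0.0
time_s: 9.9
position: [0.5612, 0.3196, 0.2512]
tcp_rot: [0.752, 0.659, -0.0, 0.0]
wrist_force: [-0.3, -0.5, 0.9]
finger_gap: -0.001
grip_force: 0.0
```

```bash
python3 -m pendant '[{"dx":0,"dy":0,"dz":0,"ax":-0.1,"ay":0.013,"az":0,"claw":0},{"dx":0,"dy":0,"dz":0,"ax":-0.1,"ay":0.013,"az":0,"claw":0},{"dx":0,"dy":0,"dz":0,"ax":-0.1,"ay":0.013,"az":0,"claw":0},{"dx":0,"dy":0,"dz":0,"ax":-0.1,"ay":0.013,"az":0,"claw":0},{"dx":0,"dy":0,"dz":0,"ax":-0.1,"ay":0.013,"az":0,"claw":0},{"dx":0,"dy":0,"dz":0,"ax":-0.1,"ay":0.013,"az":0,"claw":0},{"dx":0,"dy":0,"dz":0,"ax":-0.1,"ay":0.013,"az":0,"claw":0},{"dx":0,"dy":0,"dz":0,"ax":-0.1,"ay":0.013,"az":0,"claw":0}]'
python3 -c "
from h import *
from scipy.spatial.transform import Rotation as R
s=manip.read_state(); print(R.from_quat(s['tcp_rot']).as_matrix().round(3), s['joint_positions'])"
```

```text
time_s: 10.9
position: [0.5525, 0.3072, 0.2448]
tcp_rot: [0.69, 0.61, -0.289, 0.262]
wrist_force: [0.7, -1.1, -0.7]
finger_gap: 0.004
grip_force: 0.0
[[ 0.09   0.993 -0.079]
 [ 0.69  -0.119 -0.714]
 [-0.718  0.01  -0.696]] [-0.88660019  1.30054535  0.82772571  0.42726006 -0.12370585  2.02237297
 -0.55025454]
```

The tilt worked, but joint 6 is at its limit, so I'll back off 0.2 rad of tilt and come down in front of the lip.

```bash
cat > st.py <<'E'
from h import *
from scipy.spatial.transform import Rotation as R
s=manip.read_state(); M=R.from_quat(s['tcp_rot']).as_matrix()
print('z',M[:,2].round(3),'y',M[:,1].round(3),'q',s['joint_positions'].round(3),'p',s['position'].round(4),'F',s['wrist_force'].round(1),'t',round(s['time_s'],2))
u=np.array([.132,.991]); h=np.array([.5268,.0125])
print('s',round(float((s['position'][:2]-h)@u),4),'v',round(float((s['position'][:2]-h)@[-u[1],u[0]]),4))
E
python3 -m pendant '[{"dx":0,"dy":0,"dz":0,"ax":0.1,"ay":-0.013,"az":0,"claw":0},{"dx":0.5,"dy":0,"dz":0,"ax":0.1,"ay":-0.013,"az":0,"claw":0},{"dx":0.5,"dy":0,"dz":-3,"ax":0,"ay":0,"az":0,"claw":0},{"dx":0,"dy":0,"dz":-3,"ax":0,"ay":0,"az":0,"claw":0},{"dx":0,"dy":0,"dz":-3,"ax":0,"ay":0,"az":0,"claw":0},{"dx":0,"dy":0,"dz":-3,"ax":0,"ay":0,"az":0,"claw":0}]'; python3 st.py
```

```text
time_s: 11.65
position: [0.5612, 0.3069, 0.1251]
tcp_rot: [0.717, 0.631, -0.218, 0.198]
wrist_force: [1.4, 0.2, -0.1]
finger_gap: -0.001
grip_force: 0.0
z [-0.062 -0.56  -0.826] y [ 0.992 -0.124  0.009] q [-0.914  1.294  0.749  0.789 -0.239  1.57  -0.592] p [0.5612 0.3069 0.1251] F [ 1.4  0.2 -0.1] t 11.65
s 0.2963 v 0.0048
```

```bash
python3 -m pendant '[{"dx":0,"dy":0,"dz":-1.8,"ax":-0.05,"ay":0.0065,"az":0,"claw":0},{"dx":0,"dy":0,"dz":-1.7,"ax":-0.05,"ay":0.0065,"az":0,"claw":0},{"dx":-0.27,"dy":-2,"dz":0,"ax":0,"ay":0,"az":0,"claw":0},{"dx":-0.27,"dy":-2,"dz":0,"ax":0,"ay":0,"az":0,"claw":0},{"dx":-0.27,"dy":-2,"dz":0,"ax":0,"ay":0,"az":0,"claw":0},{"dx":-0.2,"dy":-1.5,"dz":0,"ax":0,"ay":0,"az":0,"claw":0},{"dx":-0.13,"dy":-1,"dz":0,"ax":0,"ay":0,"az":0,"claw":0}]'; python3 st.py
python3 - <<'E'
from h import *
grab('top','pics/top5.png'); grab('side','pics/side5.png')
a=cv2.resize(cv2.imread('pics/top5.png')[150:300,90:260],None,fx=2.3,fy=2.3,interpolation=cv2.INTER_CUBIC)
b=cv2.resize(cv2.imread('pics/side5.png')[80:230,170:340],None,fx=2.3,fy=2.3,interpolation=cv2.INTER_CUBIC)
cv2.imwrite('pics/c7.png',np.hstack([a,b]))
E
```

```text
time_s: 12.52
position: [0.5496, 0.2214, 0.0912]
tcp_rot: [0.705, 0.621, -0.254, 0.23]
wrist_force: [1.2, -0.4, -0.4]
finger_gap: 0.003
grip_force: 0.0
z [-0.073 -0.64  -0.765] y [ 0.992 -0.123  0.008] q [-0.924  1.3    0.774  1.076 -0.183  1.347 -0.53 ] p [0.5496 0.2214 0.0912] F [ 1.2 -0.4 -0.4] t 12.53
s 0.21 v 0.0049
```

View pics/c7.png

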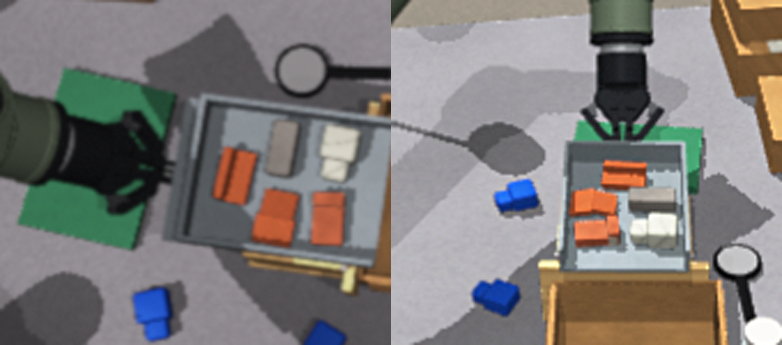

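The fingers are under the middle of the lip, and the finds are undisturbed. I'll go a little deeper and lift slowly along the arc.

```bash
python3 -m pendant '[{"dx":-0.1,"dy":-0.8,"dz":0,"ax":0,"ay":0,"az":0,"claw":0},{"dx":0,"dy":0,"dz":0.4,"ax":0,"ay":0,"az":0,"claw":0},{"dx":0,"dy":0,"dz":0.4,"ax":0,"ay":0,"az":0,"claw":0}]'|sed -n '2p;4p'
python3 -m pendant '[{"dx":0,"dy":-0.05,"dz":1,"ax":0,"ay":0,"az":0,"claw":0},{"dx":0,"dy":-0.05,"dz":1,"ax":0,"ay":0,"az":0,"claw":0}]'|sed -n '2p;4p'
python3 -m pendant '[{"dx":-0.02,"dy":-0.15,"dz":1.05,"ax":0,"ay":0,"az":0,"claw":0},{"dx":-0.02,"dy":-0.15,"dz":1.05,"ax":0,"ay":0,"az":0,"claw":0},{"dx":-0.03,"dy":-0.26,"dz":1.04,"ax":0,"ay":0,"az":0,"claw":0},{"dx":-0.03,"dy":-0.26,"dz":1.04,"ax":0,"ay":0,"az":0,"claw":0}]'|sed -n '2p;4p'; python3 st.py
python3 - <<'E'
from h import *
grab('side','pics/side6.png')
b=cv2.resize(cv2.imread('pics/side6.png')[60:310,170:370],None,fx=2.3,fy=2.3,interpolation=cv2.INTER_CUBIC)
cv2.imwrite('pics/c8.png',b)
E
```

```text
position: [0.5486, 0.2158, 0.0988]
wrist_force: [2.1, 6.4, -3.2]
position: [0.5484, 0.2143, 0.1191]
wrist_force: [1.2, 1.2, -3.3]
position: [0.5472, 0.2054, 0.1618]
wrist_force: [0.2, 0.5, -3.1]
z [-0.072 -0.639 -0.765] y [ 0.992 -0.122  0.009] q [-0.925  1.194  0.802  1.111 -0.14   1.395 -0.477] p [0.5472 0.2054 0.1618] F [ 0.2  0.5 -3.1] t 13.75
s 0.1938 v 0.0053
```

View pics/c8.png

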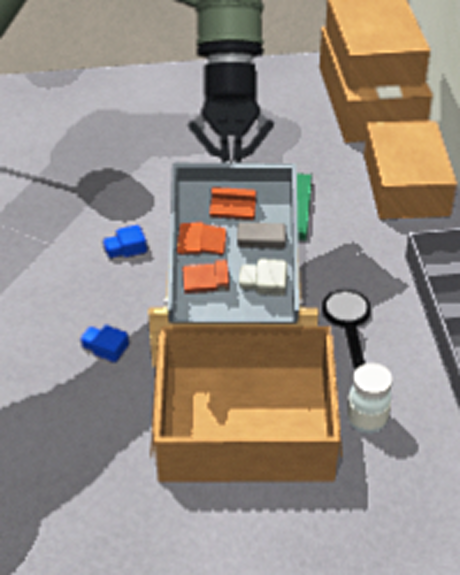

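The side view shows the tray at about 0.3 rad, all finds still in it, and the carton home at crop px (245,385). All 10 views are used, so from here I track the finds by colour mask.

```bash
cat > tr.py <<'E'
from h import *
import sys
for n in('side','top'):
    d=grab(n,f'pics/{n}_{sys.argv[1]}.png'); im=d['pixels']; hsv=cv2.cvtColor(im,cv2.COLOR_RGB2HSV)
    roi=np.zeros(im.shape[:2],np.uint8)
    if n=='side': roi[110:290,235:325]=1
    else: roi[185:290,165:365]=1
    H,S,V=cv2.split(hsv)
    for nm,m in(('red',(H<9)&(S>165)&(V>70)),('pale',(S<45)&(V>165)),('grey',(S<50)&(V>85)&(V<165))):
        k,l,st,c=cv2.connectedComponentsWithStats((m&(roi>0)).astype(np.uint8))
        print(n,nm,[(int(a[4]),*b.round().astype(int).tolist()) for a,b in zip(st[1:],c[1:]) if a[4]>12])
E
python3 tr.py a
python3 -m pendant '[{"dx":-0.05,"dy":-0.37,"dz":1.01,"ax":0,"ay":0,"az":0,"claw":0},{"dx":-0.05,"dy":-0.37,"dz":1.01,"ax":0,"ay":0,"az":0,"claw":0},{"dx":-0.06,"dy":-0.46,"dz":0.97,"ax":0,"ay":0,"az":0,"claw":0},{"dx":-0.06,"dy":-0.46,"dz":0.97,"ax":0,"ay":0,"az":0,"claw":0}]'|sed -n '2p;4p'
python3 -m pendant '[{"dx":-0.07,"dy":-0.56,"dz":0.92,"ax":0,"ay":0,"az":0,"claw":0},{"dx":-0.07,"dy":-0.56,"dz":0.92,"ax":0,"ay":0,"az":0,"claw":0}]'|sed -n '2p;4p'; python3 st.py; python3 tr.py b
```

```text
side red [(76, 271, 146), (16, 267, 180), (24, 257, 185)]
side pale [(1420, 310, 140), (15, 262, 119), (720, 242, 155), (236, 286, 157), (332, 280, 176), (288, 271, 196), (127, 319, 193), (25, 323, 232), (830, 272, 284)]
side grey [(346, 247, 118), (1962, 273, 158), (2048, 300, 239), (13, 235, 147), (51, 235, 229)]
top red [(295, 194, 224), (341, 212, 244), (37, 236, 236), (145, 235, 248)]
top pale [(255, 240, 215)]
top grey [(11406, 264, 240), (66, 221, 187), (231, 275, 188), (20, 303, 194)]
position: [0.545, 0.1887, 0.2015]
wrist_force: [-0.1, 1.3, -3.3]
position: [0.5436, 0.1775, 0.2197]
wrist_force: [-0.2, 0.9, -3.0]
z [-0.072 -0.639 -0.766] y [ 0.992 -0.122  0.009] q [-0.916  1.1    0.828  1.158 -0.095  1.414 -0.42 ] p [0.5436 0.1775 0.2197] F [-0.2  0.9 -3. ] t 14.65
s 0.1657 v 0.0051
side red [(90, 272, 145), (55, 251, 162), (34, 266, 181), (100, 256, 181)]
side pale [(18, 255, 114), (1713, 310, 147), (598, 239, 162), (34, 293, 157), (380, 280, 179), (127, 319, 193), (54, 263, 199), (25, 323, 232), (829, 272, 284)]
side grey [(3198, 270, 153), (14, 263, 112), (14, 277, 112), (1762, 297, 249), (13, 235, 147), (56, 235, 231)]
top red [(284, 201, 223), (328, 217, 244), (41, 240, 237), (132, 238, 248)]
top pale [(79, 242, 212), (39, 239, 222)]
top grey [(860, 195, 199), (66, 221, 187), (186, 261, 188), (91, 290, 187), (7594, 293, 251), (1585, 237, 227), (18, 187, 239)]
```

```bash
sed -i 's/(H<9)&(S>165)/(H<11)\&(S>150)/; s/(S<45)&(V>165)/(S<70)\&(V>175)/' tr.py
python3 -m pendant '[{"dx":-0.08,"dy":-0.65,"dz":0.86,"ax":0,"ay":0,"az":0,"claw":0},{"dx":-0.08,"dy":-0.65,"dz":0.86,"ax":0,"ay":0,"az":0,"claw":0}]'|sed -n '4p'; python3 tr.py c |grep -E "red|top pale"
python3 -m pendant '[{"dx":-0.1,"dy":-0.73,"dz":0.78,"ax":0,"ay":0,"az":0,"claw":0},{"dx":-0.1,"dy":-0.73,"dz":0.78,"ax":0,"ay":0,"az":0,"claw":0},{"dx":0,"dy":0,"dz":0,"ax":0,"ay":0,"az":0,"claw":0}]'|sed -n '4p'; python3 st.py; python3 tr.py d|grep -E "red|top pale"
```

```text
wrist_force: [-0.2, 0.8, -1.3]
side red [(235, 271, 160), (271, 256, 177), (212, 259, 198)]
top red [(286, 226, 228), (301, 238, 248), (211, 259, 249)]
top pale [(50, 261, 216), (30, 257, 227)]
wrist_force: [1.2, 0.8, 0.2]
z [-0.072 -0.639 -0.766] y [ 0.992 -0.123  0.01 ] q [-0.905  1.038  0.846  1.207 -0.062  1.402 -0.377] p [0.5402 0.1497 0.2527] F [1.2 0.8 0.2] t 15.47
s 0.1377 v 0.0049
side red [(320, 266, 220), (66, 251, 234)]
top red [(580, 267, 252)]
top pale [(224, 289, 239), (38, 284, 256)]
```

```bash
python3 -m pendant '[{"dx":0,"dy":0,"dz":0,"ax":0,"ay":0,"az":0,"claw":0},{"dx":0,"dy":0,"dz":0,"ax":0,"ay":0,"az":0,"claw":0},{"dx":0,"dy":0,"dz":0,"ax":0,"ay":0,"az":0,"claw":0}]'|sed -n '4p'; python3 tr.py e
python3 - <<'E'
from h import *
d=load('pics/top_e.png');im=d['pixels']
# tray colour (bluish grey, lit): B>R+8
R,G,B=[im[:,:,i].astype(int) for i in range(3)]
for f in('top_e','top_a','top0'):
    im=load(f'pics/{f}.png')['pixels'].astype(int); m=((im[:,:,2]-im[:,:,0])>14)&(im[:,:,2]<200)
    m=m[185:290,165:300]; print(f,m.sum(),np.percentile(np.where(m)[1]+165,[2,50,98]))
E
```

```text
wrist_force: [0.7, 2.3, -0.7]
side red [(325, 266, 220), (65, 251, 234)]
side pale [(1529, 313, 149), (481, 239, 161), (124, 319, 193), (55, 288, 228), (22, 323, 232), (43, 258, 238), (191, 275, 240), (824, 272, 284)]
side grey [(4289, 268, 152), (188, 303, 171), (13, 235, 147), (26, 317, 187), (1489, 296, 263), (56, 235, 231), (81, 284, 226), (46, 251, 240), (62, 275, 245)]
top red [(583, 267, 252)]
top pale [(224, 289, 239), (40, 284, 256)]
top grey [(969, 199, 199), (197, 261, 188), (90, 290, 188), (7814, 291, 251), (685, 245, 219), (137, 273, 225)]
top_e 5 [227.08 229.   230.92]
top_a 8 [165.   217.5  230.86]
top0 42 [165.   241.   255.54]
```

```bash
cat > ed.py <<'E'
from h import *
import sys
f,th=sys.argv[1],float(sys.argv[2])
u=np.array([.132,.991,0]);v=np.array([-.991,.132,0]);h=np.array([.5268,.0125,.122]);k=np.array([0,0,1.])
ex=u*np.cos(th)+k*np.sin(th); ez=-u*np.sin(th)+k*np.cos(th)
for n in('side','top'):
    d=load(f'pics/{n}_{f}.png'); im=d['pixels']
    pt=lambda x,y,z:h+ex*x+v*y+ez*z
    print(n,'pour edge',proj(d,[pt(-.035,-.086,.006),pt(-.035,.086,.006)]).round().tolist(),'floor end',proj(d,[pt(.184,-.08,.006),pt(.184,.08,.006)]).round().tolist())
    # tray floor sampled on grid 12 (x) by 9 (y): R-B and brightness
    g=[[pt(x,y,.006) for y in np.linspace(-.07,.07,9)] for x in np.linspace(.17,-.03,11)]
    px=proj(d,np.array(g).reshape(-1,3)).round().astype(int); c=im[px[:,1],px[:,0]].astype(int)
    print((c.mean(1)).reshape(11,9).round().astype(int)); print((c[:,0]-c[:,2]).reshape(11,9))
    H,S,V=cv2.split(cv2.cvtColor(im,cv2.COLOR_RGB2HSV)); m=((H<11)&(S>150)&(V>70)).astype(np.uint8)
    if n=='side': m[:,:235]=0;m[:,325:]=0;m[:110]=0;m[290:]=0
    else: m[:185]=0;m[290:]=0;m[:,:165]=0;m[:,365:]=0
    k2,l,st,cc=cv2.connectedComponentsWithStats(m); print('red boxes',st[1:][st[1:,4]>12].tolist())
E
python3 ed.py e 0.8
```

```text
side pour edge [[300.0, 201.0], [244.0, 201.0]] floor end [[298.0, 130.0], [246.0, 130.0]]
[[104 103 103 101 104 104 103 103 101]
 [137 135 134 132 133 134 139 133 140]
 [135 132 134 137 136 137 133 137 136]
 [134 136 132 132 134 135 134 136 133]
 [135 135 133 133 135 135 136 133 136]
 [131 134 135 137 135 139 137 134 138]
 [134 140 143 142 138 138 139 134 137]
 [159 158 160 162 163 142 140 140 139]
 [161 160 159 164 165 143 144 140 143]
 [162 161 160 162 162 144 144 142 142]
 [161 159 158 161 164 140 143 143 140]]
[[-13 -12 -13 -10 -13 -12 -12 -12 -11]
 [-14 -15 -17 -16 -16 -15 -15 -15 -14]
 [-14 -16 -16 -16 -15 -13 -16 -16 -17]
 [-14 -14 -15 -14 -15 -16 -14 -17 -14]
 [-16 -14 -14 -15 -12 -16 -14 -16 -16]
 [-14 -14 -14 -16 -16 -17 -14 -14 -14]
 [-15 -12 -16 -16 -15 -16 -15 -14 -17]
 [-17 -17 -17 -17 -19 -17 -15 -16 -15]
 [-15 -16 -16 -17 -19 -15 -16 -17 -16]
 [-17 -15 -17 -19 -16 -15 -15 -12 -17]
 [-17 -16 -17 -17 -19 -17 -17 -17 -16]]
red boxes [[246, 209, 34, 23, 325], [245, 232, 14, 5, 65]]
top pour edge [[260.0, 204.0], [252.0, 265.0]] floor end [[196.0, 186.0], [186.0, 249.0]]

[... 195 characters left out ...]
 [ 74  74  75  76  76  77  75  76  75]
 [ 79  87  88  92  92  79  77  77  74]
 [ 93  93  93  94  95  79  79  77  77]
 [ 94  94  94  94  96  81  80  79  79]
 [ 94  94  94  94  95  79  79  78  79]
 [ 94  94  94  91  68  60  63  85  84]]
[[-12 -11 -12 -10 -11  -9  -7  -6  -6]
 [ -7  -7  -7  -8  -7  -7  -7  -7  -7]
 [ -8  -7  -7  -7  -6  -7  -8  -7  -8]
 [ -7  -8  -7  -6  -7  -8  -7  -8  -6]
 [ -7  -6  -7  -6  -8  -8  -7  -7  -7]
 [ -7  -6  -7  -9  -7  -7  -7  -7  -7]
 [ -8  -9  -8  -7  -9  -7  -7  -7  -8]
 [ -9  -9  -8  -8  -9  -7  -7  -6  -8]
 [ -8  -8  -8  -9  -9  -8  -7  -8  -8]
 [ -8  -8  -8  -8  -8  -8  -7  -7  -6]
 [ 17  14  10  42  20  14   9  27  23]]
red boxes [[254, 230, 28, 42, 583]]
```

The tray floor is empty in both views: uniform blue-grey over the whole grid. Now I lower it by retracing the arc.

```bash
python3 -m pendant '[{"dx":0.1,"dy":0.73,"dz":-0.78,"ax":0,"ay":0,"az":0,"claw":0},{"dx":0.1,"dy":0.73,"dz":-0.78,"ax":0,"ay":0,"az":0,"claw":0},{"dx":0.08,"dy":0.65,"dz":-0.86,"ax":0,"ay":0,"az":0,"claw":0},{"dx":0.08,"dy":0.65,"dz":-0.86,"ax":0,"ay":0,"az":0,"claw":0}]'|sed -n '2p;4p'
python3 -m pendant '[{"dx":0.07,"dy":0.56,"dz":-0.92,"ax":0,"ay":0,"az":0,"claw":0},{"dx":0.07,"dy":0.56,"dz":-0.92,"ax":0,"ay":0,"az":0,"claw":0},{"dx":0.06,"dy":0.46,"dz":-0.97,"ax":0,"ay":0,"az":0,"claw":0},{"dx":0.06,"dy":0.46,"dz":-0.97,"ax":0,"ay":0,"az":0,"claw":0}]'|sed -n '2p;4p'
python3 st.py
```

```text
position: [0.5437, 0.1785, 0.2183]
wrist_force: [1.3, 1.8, -1.0]
position: [0.5464, 0.1987, 0.1806]
wrist_force: [1.6, 4.2, -1.0]
z [-0.071 -0.639 -0.766] y [ 0.992 -0.122  0.009] q [-0.923  1.165  0.81   1.122 -0.127  1.405 -0.46 ] p [0.5464 0.1987 0.1806] F [ 1.6  4.2 -1. ] t 17.05
s 0.1871 v 0.0052
```

```bash
python3 -m pendant '[{"dx":0.05,"dy":0.37,"dz":-1.01,"ax":0,"ay":0,"az":0,"claw":0},{"dx":0.05,"dy":0.37,"dz":-1.01,"ax":0,"ay":0,"az":0,"claw":0},{"dx":0.03,"dy":0.26,"dz":-1.04,"ax":0,"ay":0,"az":0,"claw":0},{"dx":0.03,"dy":0.26,"dz":-1.04,"ax":0,"ay":0,"az":0,"claw":0}]'|sed -n '2p;4p'
python3 -m pendant '[{"dx":0.02,"dy":0.15,"dz":-1.05,"ax":0,"ay":0,"az":0,"claw":0},{"dx":0.02,"dy":0.15,"dz":-1.05,"ax":0,"ay":0,"az":0,"claw":0},{"dx":0,"dy":0.05,"dz":-0.6,"ax":0,"ay":0,"az":0,"claw":0},{"dx":0,"dy":0.05,"dz":-0.6,"ax":0,"ay":0,"az":0,"claw":0}]'|sed -n '2p;4p'
python3 -m pendant '[{"dx":0,"dy":0,"dz":-0.4,"ax":0,"ay":0,"az":0,"claw":0},{"dx":0,"dy":0,"dz":-0.4,"ax":0,"ay":0,"az":0,"claw":0},{"dx":0,"dy":0,"dz":-0.4,"ax":0,"ay":0,"az":0,"claw":0}]'|sed -n '2p;4p'
python3 st.py; python3 tr.py f >/dev/null; python3 ed.py f 0 | grep -E "pour|red"
```

```text
position: [0.548, 0.2116, 0.1395]
wrist_force: [2.2, 6.4, -0.2]
position: [0.5487, 0.2163, 0.1065]
wrist_force: [4.3, 11.4, -1.3]
position: [0.5488, 0.2167, 0.0944]
wrist_force: [5.8, 15.0, -2.9]
z [-0.069 -0.637 -0.768] y [ 0.993 -0.12   0.01 ] q [-0.925  1.289  0.775  1.102 -0.181  1.327 -0.521] p [0.5488 0.2167 0.0944] F [ 5.8 15.  -2.9] t 18.43
s 0.2053 v 0.0052
side pour edge [[301.0, 196.0], [244.0, 196.0]] floor end [[296.0, 150.0], [248.0, 150.0]]
red boxes [[246, 209, 35, 23, 332], [245, 231, 14, 6, 64]]
top pour edge [[262.0, 202.0], [254.0, 265.0]] floor end [[183.0, 195.0], [173.0, 252.0]]
red boxes [[256, 230, 27, 42, 537]]
```

```bash
python3 -m pendant '[{"dx":0.02,"dy":0.15,"dz":-0.2,"ax":0,"ay":0,"az":0,"claw":0},{"dx":0.02,"dy":0.15,"dz":-0.2,"ax":0,"ay":0,"az":0,"claw":0},{"dx":0.04,"dy":0.3,"dz":-0.2,"ax":0,"ay":0,"az":0,"claw":0}]'|sed -n '2p;4p'
python3 -m pendant '[{"dx":0.13,"dy":1,"dz":-0.2,"ax":0,"ay":0,"az":0,"claw":0},{"dx":0.26,"dy":2,"dz":0,"ax":0,"ay":0,"az":0,"claw":0},{"dx":0.4,"dy":3,"dz":0,"ax":0,"ay":0,"az":0,"claw":0},{"dx":0.4,"dy":3,"dz":0,"ax":0,"ay":0,"az":0,"claw":0},{"dx":0,"dy":0,"dz":4,"ax":0,"ay":0,"az":0,"claw":0},{"dx":0,"dy":0,"dz":4,"ax":0,"ay":0,"az":0,"claw":0},{"dx":0,"dy":0,"dz":0,"ax":0,"ay":0,"az":0,"claw":0},{"dx":0,"dy":0,"dz":0,"ax":0,"ay":0,"az":0,"claw":0}]'|sed -n '2p;4p'
python3 tr.py g; python3 - <<'E'
from h import *
a=load('pics/top0.png');b=load('pics/top_g.png')
# tray level & bystanders: compare against first picture
for nm,(x0,y0,x1,y1) in dict(traywallfar=(165,188,262,204),lens=(205,165,262,196),jar=(278,165,303,193),binder=(400,205,516,308),lipcorner=(160,188,190,204)).items():
    P=a['pixels'][y0:y1,x0:x1].astype(int);Q=b['pixels'][y0:y1,x0:x1].astype(int)
    print(nm,'diff px',(np.abs(P-Q).max(2)>40).mean().round(3), cv2.phaseCorrelate(P.mean(2),Q.mean(2))[0])
E
```

```text
position: [0.549, 0.2206, 0.0892]
wrist_force: [0.9, -0.1, -0.5]
position: [0.5608, 0.3107, 0.1666]
wrist_force: [-1.0, -0.4, 0.1]
side red [(330, 266, 220), (63, 251, 234)]
side pale [(999, 308, 128), (879, 245, 147), (100, 296, 161), (1756, 275, 177), (46, 320, 182), (124, 319, 193), (15, 238, 195), (45, 323, 227), (53, 257, 237), (191, 275, 240), (825, 272, 284)]
side grey [(916, 265, 120), (3541, 290, 205), (13, 235, 147), (42, 235, 226), (143, 285, 227), (42, 251, 240), (65, 275, 245)]
top red [(534, 268, 253)]
top pale [(217, 289, 239), (51, 283, 257)]
top grey [(20, 205, 186), (66, 221, 187), (242, 274, 187), (4889, 336, 243), (761, 192, 206), (16, 303, 194), (4725, 217, 230), (18, 328, 204), (49, 274, 220), (14, 297, 236), (13, 285, 249), (1089, 183, 274), (59, 222, 273), (20, 250, 279), (16, 240, 280)]
traywallfar diff px 0.156 (-0.2531562307254447, -0.18674325284590942)
lens diff px 0.015 (-0.0436876803563635, -0.032159970327860776)
jar diff px 0.036 (0.5470771903060445, -0.10289877026455763)
binder diff px 0.0 (-0.0024216054688963595, 0.03590158586508352)
lipcorner diff px 0.321 (-0.6541739134976758, 0.051038332162751665)
```

```bash
python3 - <<'E'
from h import *
t=load('pics/top_g.png');s=load('pics/side_g.png')
def tri(a,b):
    o1,v1=ray(t,[a]);o2,v2=ray(s,[b]);k=np.linalg.lstsq(np.c_[v1[0],-v2[0]],o2-o1,rcond=None)[0]
    p,q=o1+k[0]*v1[0],o2+k[1]*v2[0];return ((p+q)/2).round(3),np.linalg.norm(p-q).round(4)
print('red',tri((268,253),(266,220)),'core',tri((289,239),(275,240)),'whet',tri((274,220),(285,227)))
# carton extent in both views: brown mask, compared with top4/side4
for n in('top','side'):
  d=t if n=='top' else s
  H,S,V=cv2.split(cv2.cvtColor(d['pixels'],cv2.COLOR_RGB2HSV)); m=((H>9)&(H<20)&(S>110)).astype(np.uint8)
  if n=='top': m[:,:256]=0;m[:,370:]=0;m[:185]=0;m[300:]=0
  else: m[:198]=0;m[300:]=0;m[:,:225]=0;m[:,340:]=0
  k,l,st,c=cv2.connectedComponentsWithStats(m);i=1+st[1:,4].argmax()
  pts=np.argwhere(l==i)[:,::-1].astype(np.float32)
  sm=pts.sum(1);df=pts[:,0]-pts[:,1]
  C=np.array([pts[sm.argmin()],pts[df.argmax()],pts[sm.argmax()],pts[df.argmin()]]);print(n,C.tolist(),onz(d,C,.085)[:,:2].round(3).tolist())
E
```

```text
red (array([ 0.487, -0.048,  0.05 ]), np.float64(0.0227)) core (array([ 0.519, -0.109,  0.024]), np.float64(0.001)) whet (array([ 0.565, -0.066,  0.032]), np.float64(0.0188))
top [[256.0, 191.0], [324.0, 199.0], [316.0, 279.0], [256.0, 275.0]] [[0.65, -0.015], [0.625, -0.208], [0.399, -0.18], [0.412, -0.015]]
side [[235.0, 198.0], [312.0, 202.0], [315.0, 267.0], [239.0, 268.0]] [[0.41, 0.028], [0.647, -0.022], [0.608, -0.271], [0.398, -0.245]]
```

```bash
python3 - <<'E'
from h import *
s=load('pics/side_g.png');t=load('pics/top_g.png')
for n,d in(('side',s),('top',t)):
    H,S,V=cv2.split(cv2.cvtColor(d['pixels'],cv2.COLOR_RGB2HSV)); m=(H<11)&(S>150)&(V>60)
    k,l,st,c=cv2.connectedComponentsWithStats(m.astype(np.uint8)); print(n,'red anywhere',st[1:][st[1:,4]>15].tolist())
    y0,y1,x0,x1=(206,240,243,284) if n=='side' else (228,276,254,286)
    for y in range(y0,y1): print(''.join('%x'%(V[y,x]//16) if m[y,x] else '.' for x in range(x0,x1)))
print(proj(s,[[.48,-.02,z] for z in(.0,.04,.085,.1)]).round(1).tolist())
E
```

```text
side red anywhere [[246, 209, 35, 23, 330], [245, 232, 14, 5, 63]]
.........................................
.........................................
.........................................
...............................78........
............................789aa76......
.........................78999a9976......
.......................799aa99988687.....
....................89999999886567a7.....
.................7899999988756669aa7.....
................9999998875567999aa99.....
................9998875566999a9999aa7....
................8875567999999999999a7....
..................66999999999999999a7....
..................9999999999999999aa96...
..................9999999999999a99998....
...................9999999999999885......
...................9999999999876.........
...................99999988855...........
...................a999876...............
.......8988bccb97...876..................
.....99ccbbddc9765.65....................
....adeedcccbbbb977656...................
...aaaccbbbbbaaaaaa87786.................
....99aaaaa98.9a9aaaabc8.................
.................a99aac8.
[... 1386 characters left out ...]
........
.......557aaaaa98997778abc......
.......557aaaaaaaaa7779bbbbc....
.......5579aaaaaaaa7679bbbbcc...
.......5579aaaaaaba7679bbbbc....
.......5579aaaaaaaa7679bbbbc....
.......5579aaaaaaa97679bbbb.....
.......5567899aaaa87679bccc.....
.......55556679aa986678abbb.....
.......5555555799976677888......
.......5555555567876667777......
............55555666677777......
................566677777.......
.................77777777.......
....................66677.......
......................66........
................................
................................
................................
................................
[[259.3, 225.0], [259.0, 216.6], [258.8, 206.8], [258.7, 203.4]]
```

Three separate red pieces, plus the core and the whetstone, lie in the carton below its rim. The tray is level and the carton is home. Handing in.

```bash
python3 -c "
from plant import job; print(job.close_job())"
```

```text
the job is handed in; nothing more can be done
None
```

The job is handed in, though the hand-in gave no verdict: the carton is flush against the stand, all five finds appear to be in it below the rim, the tray is lowered back to level, and the bystanders I checked (lens, jar, binder) have not moved; the arm crossed over the notebook, which I did not re-measure.

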